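# Fit and lock the tooling plate on the welding fixture

## Task

Gently lower the aluminium tooling plate over the two locating pins of the blue welding fixture until it lies flush, with the brass screw heads coming up through its slots (either way round will do). Then use the red-handled fork key to turn both brass screws clockwise to their stops so that the plate is locked, and stand the key upright on the bench again.

Things in the scene. Friction and masses are not known exactly. Their poses are not given: they have to be found in the camera images.
- fixture: fixed welding fixture: blue base 210x150x14, steel pad on it with top 20 above the bench. Origin: centre of underside, x along its long side, z up. Steel pins, diameter 14, conical tips, 62 above the bench at (x,y) = (58,36), (-58,-36). Captive screws at (-58,36), (58,-36): neck diameter 12, brass head bar 40x12, from 32 to 46 above the bench, lying along x when unlocked
- plate: loose aluminium plate 180x120x10, 0.6 kg, flat on the bench. Origin: centre of underside, x along its long side, z up. Holes diameter 17 at (58,36), (-58,-36); slots 46 (x) by 18 at (-58,36), (58,-36). Black lifting bar over the middle along x: 84x14x14, centre 45 above the underside, posts diameter 12 at x = +-33. Seated: origin over the fixture's, 20 above the bench, long sides parallel
- key: loose key 120 high, 0.25 kg, standing on its fork. Origin: centre of the fork's underside, z up. Steel fork 40 (x) by 42 (y), 26 high, slotted from below right along x: slot 17 wide, 12 deep; it drops over a brass head bar until the slot's ceiling rests on it (origin then 34 above the bench). Shank diameter 18; red handle from 60 to 120 above the origin, 34 (x) by 22 (y): grip across y
- screw_a (a joint): quarter-turn screw of the fixture: rad, 0 = brass head bar parallel to the fixture's long (x) axis, lined up with the plate's slots (unlocked; starts 0 to 0.06); grows clockwise seen from above; hard stop at 1.4 (80 degrees, locked). Stiff: about 0.08 N m
- screw_b (a joint): quarter-turn screw of the fixture: rad, 0 = brass head bar parallel to the fixture's long (x) axis, lined up with the plate's slots (unlocked; starts 0 to 0.06); grows clockwise seen from above; hard stop at 1.4 (80 degrees, locked). Stiff: about 0.08 N m
- screw_a_head (a point): centre of the top face of this screw's brass head bar (40 long, 12 wide, 14 high), on its turning axis, 46 above the bench; it lies at fixture (x, y) = (-58, 36)
- screw_b_head (a point): centre of the top face of this screw's brass head bar (40 long, 12 wide, 14 high), on its turning axis, 46 above the bench; it lies at fixture (x, y) = (58, -36)
Mind the look-alikes: they are no part of the job. What is shaped like the key but turquoise is not meant.

How it is judged:
On the way, in this order (a step that is already met when the one before it is completed fails the run):
1. the plate lies flush on the fixture over both pins (horizontal distance between plate and fixture below 0.005 m and z of plate in the frame of fixture below 0.0225 m and angle between the x axis of plate and the x axis of fixture, either way round below 0.06 rad and angle between plate's own z axis and vertical below 0.03 rad), for 0.2 s.
2. one screw is turned clockwise to its stop with the key on its head (((value of joint screw_a above 1.2 rad and distance between key and screw_a_head below 0.022 m) or (value of joint screw_b above 1.2 rad and distance between key and screw_b_head below 0.022 m))), for 0.1 s.
3. the other screw is turned clockwise to its stop too, with the key on its head (value of joint each of screw_a, screw_b above 1.2 rad and ((value of joint screw_a above 1.2 rad and distance between key and screw_a_head below 0.022 m) or (value of joint screw_b above 1.2 rad and distance between key and screw_b_head below 0.022 m))), for 0.1 s.
At the end, for the whole second after the job is handed in: The plate rests flush on the fixture over both pins (underside within 2.5 mm of the pad, centres within 5 mm, parallel within 0.06 rad, level within 0.03 rad), both screws are turned at least 1.2 rad clockwise, and the key stands upright (within 0.1 rad) on the bench, at rest (all of step 1 and value of joint each of screw_a, screw_b above 1.2 rad and height (world z) of key below 0.006 m and angle between key's own z axis and vertical below 0.1 rad and linear speed of each of key, plate below 0.02 m/s); the robot touches nothing.
It fails at once if the plate is dropped onto the fixture (faster than 0.5 m/s close over it) (horizontal distance between plate and fixture below 0.03 m and z of plate in the frame of fixture below 0.07 m and linear speed of plate above 0.5 m/s).
It also fails if it takes over 72 s, if anything falls off the work surface, if the arm or the gripper's body presses on something with over 40 N, if the wrist force passes 120 N, or if a joint passes its speed limit or range.

## Robot

A 6-joint arm with a two-finger parallel gripper is mounted at the origin on a cart in front of the work surface, level with it; the furniture and walls round the work are solid. World frame = base frame: x ahead of the robot, y to its left, z up, the work surface at z = 0. Lengths are in m, angles in rad, forces in N, time in s.
With the tool pointing down it reaches from about 0.4 to 0.925 m from the base axis. Payload 12.5 kg.
Tool frame: the origin (TCP) lies midway between the tips of the shut fingers; the grasp point (between the pads) lies 19 mm behind it; z points along the fingers, y is the line along which they close (so a half turn about z gives the same grasp; the last joint's range is limited). The gripper opens to 95 mm and grips with 3 to 60 N. Pads are 20 mm wide; open, the fingers measure 119 mm over their backs; the gripper's body (75 mm by 180 mm) begins 59 mm behind the grasp point.
Start: joints at [-0.106, 0.491, 1.559, -0, 1.092, -0.106], TCP at [0.625, 0, 0.175] pointing down, gripper open.
Joint ranges: [-3.1, 3.1], [-0.84, 2.19], [0.05, 2.79], [-1.13, 4.28], [0.06, 2.93], [-2.69, 2.69]. Speed limits (rad/s): [2.22, 2.22, 2.79, 3.14, 3.14, 3.14].

## Interface

Orientations are given as a 3x3 rotation matrix whose columns are the frame's x, y, z axes.
In Python, from cell import manip, camera gives the robot as it stands.
- The arm moves only by the shell command python3 -m jog 'ROWS' [OPENING] [FORCE]. ROWS is JSON, a list of rows, each an object with "dp": the shift along the tool's x, y, z in cm, a list of three; "yaw": the turn about the tool's z in degrees. A call has 1 to 5 rows; each row shifts and turns the commanded pose from where the row before left it, along the tool's axes as they then stand; what a row does not reach is not made up. A row lasts 1/8 s, in which the tool goes at most 62.5 mm and 10.7 degrees, less where a joint would pass 70% of its speed; a pose out of reach is approached as far as the arm can. A call with a gripper value outside its range is refused whole. OPENING is the opening, from 0 (shut) to 1 (fully open), set as the call begins (- or left out, the last holds). The fingers move at their own pace and stop on an object; FORCE is the grip in N (left out, the last holds). Time passes only in rows, so rows that do not move let the fingers close. It gives the time, the measured TCP pose, the force, the opening and the grip force at its end, in the units of the state.
- manip.get_obs(): the state, without advancing time (a new reading comes with each control period).
- camera(name): name is "scene" or "side" or "wrist"; returns a dict with "pixels" (480x640x3 uint8, blue, green, red), "fx", "fy", "cx", "cy" (pixels), "camera_from_world" (4x4, takes a point from world to camera coordinates); the wrist camera has in their place "tool_from_camera" (4x4, takes a point from camera to tool coordinates, whose origin is the TCP and whose axes are the flange's). Camera axes: x right, y up, looking along -z (the intrinsics and any distortion apply to the point x, -y, -z); pixel columns grow to the right and rows downward; lengths in m; the calibration is good to about 2 mm. A picture is of the moment at which its call begins: read the wrist's pose just before it. There is no depth.
- manip.hand_in(): hands the job in; it is judged then, once.
The state is a dict: "clock": time; "joint_positions": joint angles; "qd": joint speeds; "joint_efforts": joint torques, N m; "ee_pos": TCP position; "eef_rot": TCP orientation; "ft_force": force on the tool from outside, world axes, zero at the start; "moment": the same for the moment, N m; "opening": finger opening in m; "grasp_force": force on a finger pad.
Only numpy, scipy, OpenCV 4.12 (cv2) and the standard library are available. Lean on these libraries where they do the work, as an engineer would, in place of code of your own. Each camera call takes 0.05 s, during which the arm holds its last target. There are 200 camera calls.

## Working session

There is one attempt and no reset: what is moved stays moved. The work goes in short steps, Python scripts to look and compute and a shell command to move; the robot and the scene stay as the last step left them, time stands still between calls to the robot, and variables do not carry over. Pictures are saved under pics/ and viewed, at most 10 in all, crops included, and the job is handed in when it is done.

```bash
ls; mkdir -p pics; cat > h.py <<'E'
import numpy as np, cv2
from cell import manip, camera
def ray(c,uv,T=None):
    """world ray from pixel; T = tool pose (R,p) for wrist"""
    if 'camera_from_world' in c: M=np.linalg.inv(np.array(c['camera_from_world']))
    else:
        o=T; W=np.eye(4); W[:3,:3]=np.array(o['eef_rot']); W[:3,3]=o['ee_pos']; M=W@np.array(c['tool_from_camera'])
    d=np.array([(uv[0]-c['cx'])/c['fx'],-(uv[1]-c['cy'])/c['fy'],-1.])
    return M[:3,3],M[:3,:3]@d
def onplane(c,uv,z,T=None):
    o,d=ray(c,uv,T); return o+d*(z-o[2])/d[2]
E
python3 - <<'E'
from h import *
o=manip.get_obs(); print({k:np.round(v,3).tolist() for k,v in o.items()})
for n in ['scene','side','wrist']:
    c=camera(n); cv2.imwrite(f'pics/{n}0.png',c['pixels']); print(n,{k:v for k,v in c.items() if k!='pixels'})
E
```

```text
pics
{'clock': 0.0, 'joint_positions': [-0.106, 0.492, 1.559, -0.0, 1.092, -0.106], 'qd': [-0.0, -0.002, -0.001, 0.001, 0.001, -0.0], 'joint_efforts': [-0.001, -61.264, -25.818, 0.069, 0.048, -0.0], 'ee_pos': [0.625, 0.0, 0.174], 'eef_rot': [[-0.0, 1.0, -0.001], [1.0, 0.0, 0.0], [0.0, -0.001, -1.0]], 'ft_force': [0.568, -0.737, -0.505], 'moment': [0.017, 0.056, 0.025], 'grasp_force': 0.0, 'opening': 0.095}
scene {'fx': 520.6084438070515, 'fy': 520.6084438070515, 'cx': 322.0170249862983, 'cy': 233.05868099689, 'camera_from_world': array([[ 0.72563566, -0.68807106, -0.00333204, -0.55635037],
       [ 0.48036821,  0.50311448,  0.71841645, -0.14610696],
       [-0.49264518, -0.5229092 ,  0.69560527, -1.38453589],
       [ 0.        ,  0.        ,  0.        ,  1.        ]])}
side {'fx': 598.7455451713626, 'fy': 598.7455451713626, 'cx': 319.4751219129718, 'cy': 246.78065496788668, 'camera_from_world': array([[ 9.96689910e-01, -8.12897478e-02, -1.09520580e-03,
        -5.01219944e-01],
       [ 4.18929929e-02,  5.02009594e-01,  8.63846829e-01,
         6.42564496e-02],
       [-6.96720871e-02, -8.61033300e-01,  5.03753368e-01,
        -1.74087734e+00],
       [ 0.00000000e+00,  0.00000000e+00,  0.00000000e+00,
         1.00000000e+00]])}
wrist {'fx': 423.1299467171699, 'fy': 423.1299467171699, 'cx': 324.4458465712547, 'cy': 245.5488005595568, 'tool_from_camera': array([[-2.37383825e-04,  9.55226761e-01,  2.95874600e-01,
         8.32992580e-02],
       [ 9.99999760e-01,  4.19446297e-04, -5.51864064e-04,
        -2.46864320e-04],
       [-6.51258828e-04,  2.95874398e-01, -9.55226631e-01,
        -2.09860448e-01],
       [ 0.00000000e+00,  0.00000000e+00,  0.00000000e+00,
         1.00000000e+00]])}
```

View pics/scene0.png

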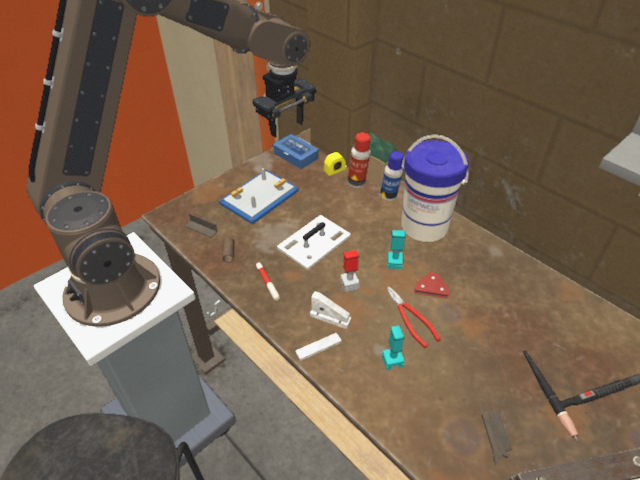

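View pics/side0.png

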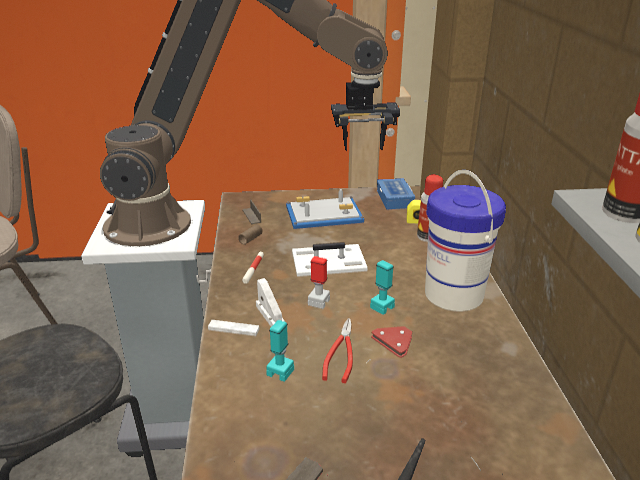

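The scene picture shows the plate with its black bar at (314,240), the blue fixture at (259,194), the red key at (350,270), and turquoise look-alikes at (397,250) and (394,348). The red spray can (358,160), pliers and marker are also red. The blue box at (296,150) is not the fixture. The side view agrees: plate (330,258), fixture (325,210), key (318,280).

```bash
cat > m.py <<'E'
from h import *
def comp(mask,uv=None):
    """component containing/nearest to uv"""
    n,l,s,ce=cv2.connectedComponentsWithStats(mask.astype(np.uint8))
    ids=[i for i in range(1,n) if s[i,4]>30]
    i=min(ids,key=lambda i:np.min(np.hypot(*(np.argwhere(l==i)[:,::-1]-uv).T)))
    return (l==i),ce[i],s[i]
def rect(c,m,z,T=None):
    k=max(cv2.findContours(m.astype(np.uint8),cv2.RETR_EXTERNAL,cv2.CHAIN_APPROX_NONE)[0],key=len)[:,0]
    P=np.array([onplane(c,p,z,T)[:2] for p in k])
    r=cv2.minAreaRect((P*1000).astype(np.float32)); b=cv2.boxPoints(r)
    e=[b[1]-b[0],b[2]-b[1]]; L=max(e,key=np.linalg.norm)
    return np.round(r[0],1),np.round(r[1],1),np.degrees(np.arctan2(L[1],L[0]))
E
python3 - <<'E'
from m import *
for n,pl,fx,ky in [('scene',(300,245),(225,200),(350,262)),('side',(305,262),(292,222),(318,270))]:
    c=camera(n); im=c['pixels']; hsv=cv2.cvtColor(im,cv2.COLOR_BGR2HSV); H,S,V=[hsv[...,i].astype(int) for i in range(3)]
    print(n,'px plate,pad,key',hsv[pl[1],pl[0]],hsv[fx[1],fx[0]],hsv[ky[1],ky[0]])
    m,ce,s=comp((S<60)&(V>130),pl); print('plate',rect(c,m,.01),s)
    m,ce,s=comp((H>95)&(H<125)&(S>120)&(V>50),fx); print('base',rect(c,m,.014),s)
    m,ce,s=comp((S<70)&(V>130),(260,185) if n=='scene' else (325,212)); print('pad',rect(c,m,.02),s)
    m,ce,s=comp(((H<6)|(H>174))&(S>150),ky); print('key',ce,s, onplane(c,ce,.09))
    b=(H>10)&(H<28)&(S>110)&(V>110); n_,l,st,cc=cv2.connectedComponentsWithStats(b[170:235,200:380].astype(np.uint8))
    for i in range(1,n_):
        if st[i,4]>15: print('brass',cc[i]+[200,170],st[i,4],onplane(c,cc[i]+[200,170],.042))
E
```

```text
scene px plate,pad,key [ 30   1 247] [ 75   6 182] [  1 201 178]
plate (array([ 502.4, -244.1]), array([190.2, 131.3]), np.float32(3.5397196)) [ 277  215   74   55 1914]
base (array([511.3,  16.6]), array([209.8, 150. ]), np.float32(6.327986)) [220 186  78  38 392]
pad (array([544.8,  68.7]), array([268.9, 214.6]), np.float32(6.8351903)) [ 224  152   70   67 1816]
key [350.52877698 260.6618705 ] [344 250  15  22 278] [ 0.46610503 -0.42332486  0.09      ]
brass [233.36842105 173.68421053] 19 [0.49989121 0.13182192 0.042     ]
brass [303.95672334 177.13292117] 647 [ 0.65162606 -0.03805417  0.042     ]
brass [354.03448276 177.68965517] 29 [ 0.76468086 -0.15013399  0.042     ]
brass [215.37521815 190.45898778] 573 [0.40895392 0.10182345 0.042     ]
brass [368.46938776 191.2244898 ] 49 [ 0.74831388 -0.22771969  0.042     ]
side px plate,pad,key [  0   0 255] [106 167 150] [  1 196 187]
plate (array([ 488.3, -215.7]), array([214.8, 212.6]), np.float32(3.9528813)) [ 278  234   90   43 1849]
base (array([517.7,   8.3]), array([209.6, 160.1]), np.float32(6.0939283)) [287 198  77  31 456]
pad (array([553.3,  54.1]), array([278.9, 200.1]), np.float32(6.2708025)) [ 290  187   82   36 1511]
key [318.26190476 269.87566138] [311 256  16  28 378] [ 0.46544952 -0.42627852  0.09      ]
brass [378.47058824 174.        ] 17 [0.71336722 0.21306175 0.042     ]
brass [348.  179.5] 16 [0.60895118 0.17757298 0.042     ]
brass [288.19726027 196.56712329] 365 [0.41372381 0.06694003 0.042     ]
brass [239.7037037  198.14814815] 162 [0.26826757 0.06809983 0.042     ]
brass [256.25423729 198.91525424] 59 [0.31783217 0.05862862 0.042     ]
brass [360.84615385 204.94871795] 39 [ 0.62404871 -0.00790697  0.042     ]
brass [346.11111111 206.25925926] 54 [ 0.57994729 -0.01287571  0.042     ]
brass [373.42647059 212.22058824] 68 [ 0.6533508  -0.05752201  0.042     ]
brass [232.58536585 232.51219512] 41 [ 0.25629362 -0.14510656  0.042     ]
```

View pics/wrist0.png

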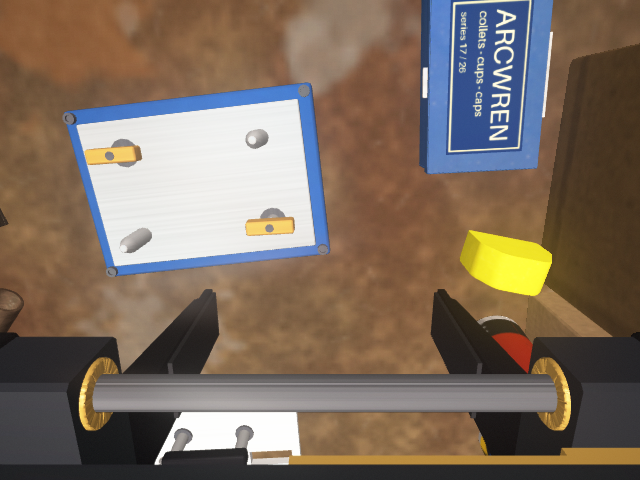

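The wrist picture shows the fixture clearly: brass heads at (112,155) and (270,227), pins at (257,138) and (135,240), and the white plate with its bar partly visible at (205,455). I'll measure the fixture here.

```bash
cat > fx.py <<'E'
from m import *
def fixture(show=True):
    T=manip.get_obs(); c=camera('wrist'); im=c['pixels']; hsv=cv2.cvtColor(im,cv2.COLOR_BGR2HSV); H,S,V=[hsv[...,i].astype(int) for i in range(3)]
    return T,c,H,S,V
E
python3 - <<'E'
from fx import *
T,c,H,S,V=fixture()
m,ce,s=comp((H>95)&(H<125)&(S>100)&(V>50),(72,180)); print('base',s,rect(c,m,.014,T))
B=(H>12)&(H<28)&(S>120)&(V>110)
for uv in [(100,155),(285,227)]:
    m,ce,s=comp(B,uv); print('head',ce,s,rect(c,m,.046,T))
# fixture corner screws (base) check
C=np.array([onplane(c,p,.014,T)[:2]*1000 for p in [(69,118),(304,90),(323,249),(111,272)]]);print('corner bolts',C.round(1),C.mean(0))
E
```

```text
base [  65   83  264  193 8454] (array([517.8,  23.9]), array([208.3, 148.4]), np.float32(6.306719))
head [111.66392318 154.62962963] [ 85 146  54  19 729] (array([458. ,  53.1]), array([42.9, 11.8]), np.float32(4.121514))
head [269.45573295 225.59216255] [245 217  49  18 689] (array([579.1,  -4.5]), array([39.4, 13.5]), np.float32(3.429512))
corner bolts [[410.6  80.6]
 [608.  102.6]
 [623.4 -34.8]
 [425.2 -57.3]] [516.79745762  22.78047268]
```

```bash
python3 - <<'E'
from h import *
c=camera('side'); print([onplane(c,p,0)[:2].round(3) for p in [(427,290),(457,306),(487,295)]])
c=camera('scene'); print([onplane(c,p,0)[:2].round(3) for p in [(404,225),(428,240),(452,230)]])
E
python3 -m jog '[{"dp":[0,0,-2],"yaw":-10},{"dp":[0,0,-2],"yaw":-10},{"dp":[0,0,-2],"yaw":-10},{"dp":[0,0,-2],"yaw":-10},{"dp":[0,0,0],"yaw":-10}]' 
python3 -m jog '[{"dp":[0,0,0],"yaw":-10},{"dp":[0,0,0],"yaw":-10},{"dp":[0,0,0],"yaw":-10},{"dp":[0,0,0],"yaw":-10},{"dp":[0,0,0],"yaw":0}]'
```

```text
[array([ 0.732, -0.397]), array([ 0.786, -0.468]), array([ 0.87, -0.43])]
[array([ 0.748, -0.376]), array([ 0.749, -0.465]), array([ 0.834, -0.488])]
clock: 1.02
ee_pos: [0.6255, -0.0, 0.2567]
eef_rot: [[-0.77, 0.638, 0.003], [0.638, 0.77, -0.0], [-0.002, 0.002, -1.0]]
ft_force: [0.8, -0.1, -1.6]
opening: 0.0951
grasp_force: 0.0
clock: 1.65
ee_pos: [0.625, 0.0, 0.2551]
eef_rot: [[-1.0, 0.001, 0.0], [0.001, 1.0, -0.0], [-0.0, -0.0, -1.0]]
ft_force: [-0.6, 0.2, 1.2]
opening: 0.0952
grasp_force: 0.0
```

```bash
python3 -m jog '[{"dp":[0,-5.4,0],"yaw":0},{"dp":[0,-5.4,0],"yaw":0},{"dp":[0,-5.4,0],"yaw":0},{"dp":[0,-5.4,0],"yaw":0},{"dp":[0,-5.4,0],"yaw":0}]'
python3 -m jog '[{"dp":[0,0,0],"yaw":0},{"dp":[0,0,0],"yaw":0}]'
python3 - <<'E'
from h import *
c=camera('wrist'); cv2.imwrite('pics/w1.png',c['pixels'])
E
```

```text
clock: 2.28
ee_pos: [0.6248, -0.2717, 0.2551]
eef_rot: [[-1.0, 0.005, 0.0], [0.005, 1.0, 0.0], [-0.0, 0.0, -1.0]]
ft_force: [0.2, 0.3, 0.4]
opening: 0.095
grasp_force: 0.0
clock: 2.52
ee_pos: [0.6249, -0.2697, 0.2548]
eef_rot: [[-1.0, 0.003, -0.0], [0.003, 1.0, 0.001], [0.0, 0.001, -1.0]]
ft_force: [-0.3, -0.2, 0.2]
opening: 0.0949
grasp_force: 0.0
```

View pics/w1.png

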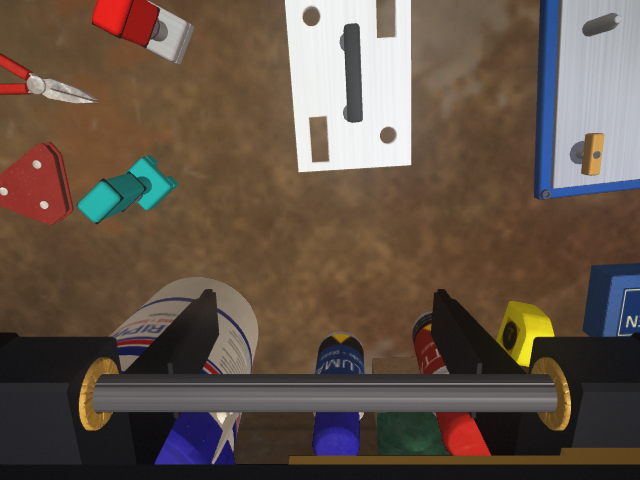

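The picture shows the plate with holes at (311,15) and (388,135), slots at (387,15) and (319,139), and the bar at (352,72). The red-handled key at (140,25) has its fork at (170,42), and a turquoise look-alike is at (130,190). My choice is the red one.

```bash
python3 - <<'E'
from fx import *
T,c,H,S,V=fixture()
im=c['pixels']
m,ce,s=comp((S<60)&(V>130),(330,100))
x,y,w,h=s[:4]
print(s)
sub=(~m).astype(np.uint8)
n,l,st,cc=cv2.connectedComponentsWithStats(sub)
for i in range(1,n):
    if 60<st[i,4]<5000: 
        z=.01; print(cc[i].round(1),st[i,:5],(onplane(c,cc[i],z,T)*1000).round(1), rect(c,l==i,.01,T))
m2,ce,s=comp(V<75,(352,60)); 
b=m2.copy(); b[:20]=0;b[130:]=0;b[:,:340]=0;b[:,365:]=0
print('bar',rect(c,b,.052,T))
# plate edges: right edge & bottom edge at z=.01
k=np.argwhere(m)
for name,pts in [('right',[(np.max(np.where(m[r])[0]),r) for r in range(10,155)]),('bottom',[(q,np.max(np.where(m[:,q])[0])) for q in range(305,405)]),('left',[(np.min(np.where(m[r])[0]),r) for r in range(10,155)])]:
    P=np.array([onplane(c,p,.01 if name!='xx' else 0,T)[:2]*1000 for p in pts],np.float32); v=cv2.fitLine(P,cv2.DIST_HUBER,0,.01,.01).ravel(); print(name,np.degrees(np.arctan2(v[1],v[0])).round(2),v[2:].round(1))
# key
R=((H<6)|(H>174))&(S>150)
m,ce,s=comp(R,(120,15)); print('key red',ce,s)
F=(S<60)&(V>90); m,ce,s=comp(F,(175,45)); print('fork',ce,s,rect(c,m,.026,T))
E
```

```text
[  284     0   127   172 16835]
[385.1  17.9] [376   0  19  38 669] [ 452.2 -210.9   10. ] (array([ 452.5, -211. ]), array([32.1, 17.3]), np.float32(2.6947749))
[310.7  16. ] [303   7  16  19 236] [ 450.5 -282.7   10. ] (array([ 450.5, -282.9]), array([14.5, 15.6]), np.float32(-0.35598987))
[351.9  72. ] [ 340   23   22   99 1613] [ 500.6 -242.1   10. ] (array([ 502.4, -243.2]), array([91.4, 19.1]), np.float32(3.253249))
[318.2 138.4] [309 116  19  46 730] [ 564.9 -276.1   10. ] (array([ 565.4, -276.1]), array([45. , 17.2]), np.float32(3.254696))
[386.7 134.6] [380 127  15  16 187] [ 561.2 -204.8   10. ] (array([ 561.2, -204.6]), array([14.6, 15.1]), np.float32(-0.09621448))
bar (array([ 506.1, -245. ]), array([82.1, 12.7]), np.float32(1.9327407))
right 3.34 [ 516.3 -183.2]
bottom -86.65 [ 595.4 -237.7]
left 3.39 [ 510.9 -303.4]
key red [125.69036697  18.20963303] [  91    0   67   45 2180]
fork [170.56642903  35.99546338] [ 145    0   49   64 1543] (array([ 467.9, -420.5]), array([45.7, 39.6]), np.float32(62.673866))
```

```bash
python3 -m jog '[{"dp":[4,0.9,-0],"yaw":0},{"dp":[4,0.9,3],"yaw":0},{"dp":[3.9,0.8,4],"yaw":0},{"dp":[0,0,5],"yaw":-3.3},{"dp":[0,0,5],"yaw":0}]' 0.7 
python3 -m jog '[{"dp":[0,0,1],"yaw":0},{"dp":[0,0,0],"yaw":0},{"dp":[0,0,0],"yaw":0}]'
python3 - <<'E'
from h import *
o=manip.get_obs(); print(o['ee_pos'],np.degrees(np.arctan2(o['eef_rot'][0][0]*-1,1)), o['eef_rot'])
E
```

```text
clock: 3.25
ee_pos: [0.5063, -0.2429, 0.0848]
eef_rot: [[-0.998, -0.059, 0.002], [-0.059, 0.998, -0.001], [-0.002, -0.001, -1.0]]
ft_force: [0.9, -0.4, -1.2]
opening: 0.0669
grasp_force: 0.0
clock: 3.62
ee_pos: [0.507, -0.2442, 0.0769]
eef_rot: [[-0.998, -0.058, 0.002], [-0.058, 0.998, -0.002], [-0.002, -0.002, -1.0]]
ft_force: [-0.1, -0.9, -1.0]
opening: 0.0665
grasp_force: 0.0
[ 0.5070251  -0.24422977  0.0768833 ] 44.95191831569142 [[-0.99832304 -0.05783612  0.0024681 ]
 [-0.05783995  0.99832473 -0.00150868]
 [-0.00237671 -0.0016489  -0.99999582]]
```

```bash
python3 -m jog '[{"dp":[0,0,2.5],"yaw":0},{"dp":[0,0,2],"yaw":0},{"dp":[0,0,0.5],"yaw":0},{"dp":[0,0,0],"yaw":0}]' 
python3 -m jog '[{"dp":[0,0,0],"yaw":0},{"dp":[0,0,0],"yaw":0},{"dp":[0,0,0],"yaw":0},{"dp":[0,0,0],"yaw":0},{"dp":[0,0,0],"yaw":0}]' 0 45
python3 -m jog '[{"dp":[0,0,0],"yaw":0},{"dp":[0,0,-1],"yaw":0},{"dp":[0,0,-3],"yaw":0},{"dp":[0,0,-3],"yaw":0},{"dp":[0,0,-3],"yaw":0}]'
```

```text
clock: 4.12
ee_pos: [0.5065, -0.2442, 0.026]
eef_rot: [[-0.998, -0.058, 0.001], [-0.058, 0.998, -0.001], [-0.001, -0.001, -1.0]]
ft_force: [-0.3, -0.2, -0.2]
opening: 0.0665
grasp_force: 0.0
clock: 4.75
ee_pos: [0.506, -0.244, 0.0251]
eef_rot: [[-0.998, -0.058, 0.0], [-0.058, 0.998, 0.0], [-0.0, 0.0, -1.0]]
ft_force: [-0.1, -0.5, 0.4]
opening: 0.0221
grasp_force: 0.0
clock: 5.38
ee_pos: [0.506, -0.244, 0.1267]
eef_rot: [[-0.998, -0.058, 0.0], [-0.058, 0.998, -0.0], [-0.0, -0.0, -1.0]]
ft_force: [0.1, -0.3, -0.4]
opening: 0.0006
grasp_force: 0.0
```

The fingers had not closed on the bar before I lifted. I'll reopen, back off, and measure the plate again before regrasping.

```bash
python3 -m jog '[{"dp":[-4,0,-4],"yaw":0},{"dp":[-5,0,-5],"yaw":0},{"dp":[-3,0,-4],"yaw":0},{"dp":[0,0,0],"yaw":0},{"dp":[0,0,0],"yaw":0}]' 0.6
cat > plate.py <<'E'
from fx import *
T,c,H,S,V=fixture(); print(T['ee_pos'])
cv2.imwrite('pics/w2.png',c['pixels'])
m=((S<60)&(V>130))
n,l,st,cc=cv2.connectedComponentsWithStats((~m).astype(np.uint8))
for i in range(1,n):
    if 60<st[i,4]<5000: print(cc[i].round(1),st[i,:5],(onplane(c,cc[i],.01,T)*1000).round(1), rect(c,l==i,.01,T))
E
python3 plate.py
```

```text
clock: 6.0
ee_pos: [0.6193, -0.2371, 0.2488]
eef_rot: [[-0.998, -0.058, -0.001], [-0.058, 0.998, 0.0], [0.001, 0.001, -1.0]]
ft_force: [0.5, 0.4, -0.4]
opening: 0.0453
grasp_force: 0.0
[ 0.61925296 -0.23709789  0.24877626]
[362.4  21.6] [354   0  19  45 803] [ 448.6 -211.2   10. ] (array([ 449.2, -210.7]), array([38.1, 17. ]), np.float32(4.4765754))
[287.7  19. ] [280  10  16  19 233] [ 450.5 -282.5   10. ] (array([ 450.5, -282.7]), array([15.5, 14.3]), np.float32(2.1150413))
[325.   78.4] [ 316   29   19  100 1559] [ 501.1 -244.    10. ] (array([ 502.7, -243.8]), array([91.5, 18.3]), np.float32(3.299461))
[634.6  46.5] [628  33  12  26 232] [455.1  54.   10. ] (array([455.4,  53. ]), array([22.6, 10.4]), np.float32(15.694878))
[573.6  47.2] [557  36  34  22 471] [459.   -4.9  10. ] (array([458.9,  -5. ]), array([14.6, 31.8]), np.float32(-73.25037))
[290.6 142.8] [282 121  18  45 723] [ 565.1 -275.8   10. ] (array([ 565.6, -275.7]), array([44.3, 16.9]), np.float32(3.0852458))
[359.7 143. ] [352 136  16  15 189] [ 561.2 -204.5   10. ] (array([ 561.2, -204.8]), array([14.1, 15.5]), np.float32(-86.708206))
[557.9 174.4] [540 155  34  42 969] [581.4   7.   10. ] (array([583.,   4.]), array([43.2, 32.2]), np.float32(3.538199))
[628.4 170.3] [616 163  24  17 318] [572.8  80.1  10. ] (array([572.5,  80.6]), array([28.4, 14.2]), np.float32(82.46501))
```

```bash
python3 -m jog '[{"dp":[4,0,2],"yaw":0},{"dp":[4,0,3],"yaw":0},{"dp":[3.3,0,4],"yaw":0},{"dp":[0,0,5],"yaw":0},{"dp":[0,0,3],"yaw":0}]' 0.5
python3 -m jog '[{"dp":[0,0,2],"yaw":0},{"dp":[0,0,2],"yaw":0},{"dp":[0,0,1.2],"yaw":0},{"dp":[0,0,0],"yaw":0},{"dp":[0,0,0],"yaw":0}]' 0.4
python3 -m jog '[{"dp":[0,0,0],"yaw":0},{"dp":[0,0,0],"yaw":0},{"dp":[0,0,0],"yaw":0},{"dp":[0,0,0],"yaw":0},{"dp":[0,0,0],"yaw":0}]' 0 45
python3 -m jog '[{"dp":[0,0,0],"yaw":0},{"dp":[0,0,0],"yaw":0},{"dp":[0,0,0],"yaw":0}]'
```

```text
clock: 6.68
ee_pos: [0.5051, -0.2434, 0.077]
eef_rot: [[-0.998, -0.056, -0.003], [-0.056, 0.998, 0.002], [0.002, 0.002, -1.0]]
ft_force: [-0.6, 0.4, 0.4]
opening: 0.0478
grasp_force: 0.0
clock: 7.3
ee_pos: [0.5073, -0.2441, 0.0278]
eef_rot: [[-0.998, -0.057, 0.001], [-0.057, 0.998, -0.0], [-0.001, -0.0, -1.0]]
ft_force: [-0.2, 0.5, 0.9]
opening: 0.0378
grasp_force: 0.0
clock: 7.92
ee_pos: [0.5072, -0.2439, 0.0272]
eef_rot: [[-0.998, -0.058, 0.0], [-0.058, 0.998, 0.0], [-0.0, 0.0, -1.0]]
ft_force: [0.3, -0.5, -0.0]
opening: 0.0005
grasp_force: 0.0
clock: 8.3
ee_pos: [0.5072, -0.2439, 0.0272]
eef_rot: [[-0.998, -0.058, 0.0], [-0.058, 0.998, 0.0], [-0.0, 0.0, -1.0]]
ft_force: [-0.0, -0.9, 0.4]
opening: 0.0006
grasp_force: 0.0
```

```bash
python3 - <<'E'
from h import *
a=camera('side')['pixels'][170:310,240:440]; b=camera('scene')['pixels'][150:290,210:410]
cv2.imwrite('pics/s3.png',np.vstack([cv2.resize(i,(800,300) if 0 else (428,300),interpolation=cv2.INTER_CUBIC) for i in (a,b)]))
E
```

```text
(no output)
```

View pics/s3.png

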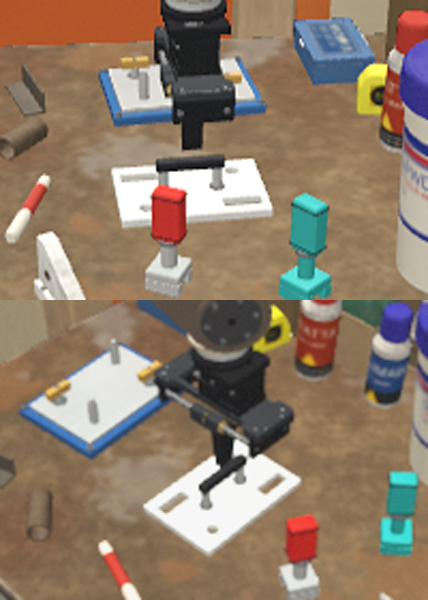

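The picture shows the fingertips, at side (329,239) and scene (314,222), behind the bar rather than on it. I'll triangulate the fingertips and the bar against the reported TCP.

```bash
python3 - <<'E'
from h import *
cs={n:camera(n) for n in ('side','scene')}
def tri(us,uc):
    A=[];b=[]
    for n,u in (('side',us),('scene',uc)):
        o,d=ray(cs[n],u); d/=np.linalg.norm(d); P=np.eye(3)-np.outer(d,d); A.append(P); b.append(P@o)
    return np.linalg.lstsq(np.vstack(A),np.hstack(b),rcond=None)[0].round(4)
def px(p,c):
    q=np.array(c['camera_from_world'])@np.append(p,1); return (c['cx']-c['fx']*q[0]/q[2],c['cy']+c['fy']*q[1]/q[2])
print('tip',tri((329,239),(314,222)))
print('bar',tri((240+190*.467,170+163*.467),(210+223*.467,150+170*.467)))
print('keytop',tri((240+168*.467,170+190*.467),(210+301*.467,150+220*.467)))
for n in cs: print(n,px([.507,-.244,.027],cs[n]), 'plate ctr',px([.506,-.244,.045],cs[n]))
o=manip.get_obs(); print(o['ee_pos'],o['joint_positions'])
E
```

```text
tip [ 0.5106 -0.2364  0.0653]
bar [ 0.5083 -0.2397  0.0437]
keytop [ 0.4665 -0.4216  0.1171]
side (np.float64(328.69516751841525), np.float64(252.05278301720614)) plate ctr (np.float64(328.35544256559905), np.float64(246.0679694753922))
scene (np.float64(314.7905715304239), np.float64(235.13104737852638)) plate ctr (np.float64(314.4495107412355), np.float64(230.7544143285167))
[ 0.50724331 -0.24392707  0.02724581] [-5.65624047e-01  5.95961632e-01  1.85219106e+00  8.49210378e-05
  6.93311211e-01 -2.19404514e+00]
```

Both external views and the wrist view (tips at (217,290)) put the real fingertips about 37 mm short of the reported TCP, at z≈0.065 where 0.027 is reported. The fingers therefore closed above the bar. I'll treat the tips as TCP − 37 mm, and open and go down further while watching the force.

```bash
python3 -m jog '[{"dp":[0,0,-0.5],"yaw":0},{"dp":[0,0,0],"yaw":0},{"dp":[0,0,0],"yaw":0},{"dp":[0,0,0],"yaw":0},{"dp":[0,0,0],"yaw":0}]' 0.5
python3 -m jog '[{"dp":[0,0,1],"yaw":0},{"dp":[0,0,1],"yaw":0},{"dp":[0,0,0.5],"yaw":0},{"dp":[0,0,0],"yaw":0}]'
python3 - <<'E'
from h import *
a=camera('side')['pixels'][170:310,240:440]; b=camera('scene')['pixels'][150:290,210:410]
cv2.imwrite('pics/s4.png',np.vstack([cv2.resize(i,(428,300),interpolation=cv2.INTER_CUBIC) for i in (a,b)]))
E
```

```text
clock: 9.12
ee_pos: [0.5072, -0.2439, 0.0322]
eef_rot: [[-0.998, -0.058, 0.0], [-0.058, 0.998, 0.0], [-0.0, 0.0, -1.0]]
ft_force: [0.2, -0.3, 0.6]
opening: 0.0442
grasp_force: 0.0
clock: 9.62
ee_pos: [0.507, -0.2437, 0.0066]
eef_rot: [[-0.998, -0.058, -0.001], [-0.058, 0.998, 0.001], [0.001, 0.001, -1.0]]
ft_force: [0.2, 0.8, 0.6]
opening: 0.0473
grasp_force: 0.0
```

View pics/s4.png

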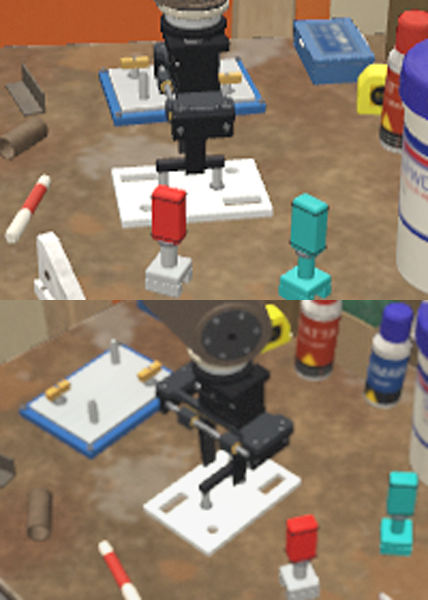

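The fingers now straddle the middle of the bar, with the near finger at side (193,168). I'll lower a little more and close.

```bash
python3 -m jog '[{"dp":[0,0,0.8],"yaw":0},{"dp":[0,0,0.6],"yaw":0},{"dp":[0,0,0],"yaw":0},{"dp":[0,0,0],"yaw":0},{"dp":[0,0,0],"yaw":0}]' 0 45
python3 -m jog '[{"dp":[0,0,0],"yaw":0},{"dp":[0,0,0],"yaw":0},{"dp":[0,0,0],"yaw":0}]'
```

```text
clock: 10.35
ee_pos: [0.5072, -0.2438, -0.0068]
eef_rot: [[-0.998, -0.058, -0.0], [-0.058, 0.998, 0.0], [0.0, 0.0, -1.0]]
ft_force: [-0.3, -0.0, -3.9]
opening: 0.0136
grasp_force: 45.0
clock: 10.72
ee_pos: [0.5071, -0.2438, -0.0068]
eef_rot: [[-0.998, -0.058, -0.0], [-0.058, 0.998, 0.0], [0.0, 0.0, -1.0]]
ft_force: [0.2, 1.3, -4.7]
opening: 0.0142
grasp_force: 45.0
```

```bash
python3 -m jog '[{"dp":[0,0,-1],"yaw":0},{"dp":[0,0,-2.5],"yaw":0},{"dp":[0,0,-4],"yaw":0},{"dp":[0,0,-4],"yaw":0},{"dp":[0,0,-2.5],"yaw":0}]'
python3 -m jog '[{"dp":[0,2,-1],"yaw":-1},{"dp":[0,4,0],"yaw":-1},{"dp":[0,5,0],"yaw":-1},{"dp":[0,5,0],"yaw":0},{"dp":[0,5,0],"yaw":0}]'
python3 -m jog '[{"dp":[-1,4,0],"yaw":0},{"dp":[-3,1.8,0],"yaw":0},{"dp":[-5,0,0],"yaw":0},{"dp":[-5,0,0],"yaw":0},{"dp":[-5,0,0],"yaw":0}]'
python3 -m jog '[{"dp":[-4,0,0],"yaw":0},{"dp":[-2,0,0],"yaw":0},{"dp":[0,0,0],"yaw":0},{"dp":[0,0,0],"yaw":0}]'
python3 - <<'E'
from h import *
c=camera('wrist'); cv2.imwrite('pics/w5.png',c['pixels'])
E
```

```text
clock: 11.35
ee_pos: [0.5073, -0.2441, 0.1357]
eef_rot: [[-0.998, -0.058, 0.002], [-0.058, 0.998, -0.001], [-0.002, -0.001, -1.0]]
ft_force: [-0.7, -0.5, -6.2]
opening: 0.0141
grasp_force: 45.0
clock: 11.98
ee_pos: [0.4862, -0.0326, 0.143]
eef_rot: [[-0.994, -0.11, -0.001], [-0.11, 0.994, 0.0], [0.001, 0.0, -1.0]]
ft_force: [0.8, 0.9, -7.2]
opening: 0.0134
grasp_force: 45.0
clock: 12.6
ee_pos: [0.6704, 0.0449, 0.1426]
eef_rot: [[-0.994, -0.111, -0.002], [-0.111, 0.994, 0.0], [0.002, 0.0, -1.0]]
ft_force: [0.1, -1.2, -5.8]
opening: 0.0138
grasp_force: 45.0
clock: 13.1
ee_pos: [0.7283, 0.0508, 0.1425]
eef_rot: [[-0.994, -0.11, -0.002], [-0.11, 0.994, 0.0], [0.002, 0.0, -1.0]]
ft_force: [0.2, 0.2, -6.6]
opening: 0.0137
grasp_force: 45.0
```

View pics/w5.png

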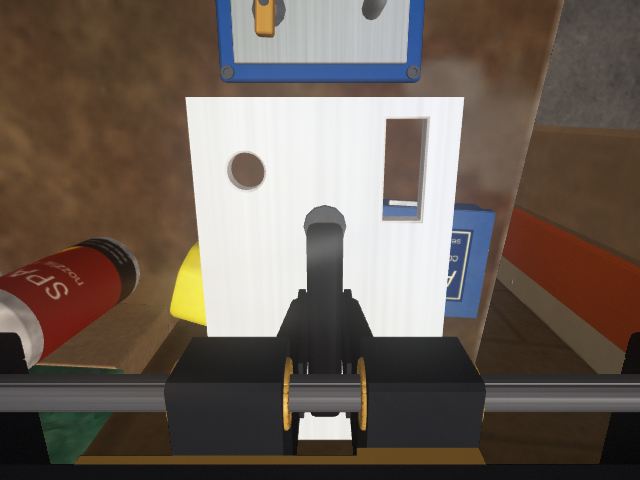

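The wrist picture shows the held plate with its hole at (246,171), slot at (405,170) and front edge at row 97. The fixture's near end is above it, with base corners at (227,73) and (413,73), a head at (264,15) and a pin at (375,5). I'll raise to see more of it and measure both from the same view.

```bash
python3 -m jog '[{"dp":[0,0,-3],"yaw":0},{"dp":[0,0,-5],"yaw":0},{"dp":[0,0,-5],"yaw":0},{"dp":[0,0,-3],"yaw":0},{"dp":[0,0,0],"yaw":0}]'
python3 -m jog '[{"dp":[0,0,0],"yaw":0},{"dp":[0,0,0],"yaw":0}]'
python3 - <<'E'
from fx import *
T,c,H,S,V=fixture(); cv2.imwrite('pics/w6.png',c['pixels'])
print(T['ee_pos'],T['eef_rot'])
zt=T['ee_pos'][2]+.0068+.01
m,ce,s=comp((H>95)&(H<125)&(S>100)&(V>50),(225,60)); print('base',s)
ys=np.array([r for r in range(0,s[1]+s[3]-12)])
def fit(pts,z):
    P=np.array([onplane(c,p,z,T)[:2]*1000 for p in pts],np.float32); v=cv2.fitLine(P,cv2.DIST_HUBER,0,.01,.01).ravel(); return P.mean(0).round(1),np.degrees(np.arctan2(v[1],v[0])).round(2)
print('L',fit([(np.min(np.where(m[r])[0]),r) for r in ys],.014),'R',fit([(np.max(np.where(m[r])[0]),r) for r in ys],.014))
x0,w=s[0],s[2]
print('near',fit([(q,np.max(np.where(m[:,q])[0])) for q in range(x0+8,x0+w-8)],.014))
B=(H>12)&(H<28)&(S>120)&(V>110); B[200:]=0
n,l,st,cc=cv2.connectedComponentsWithStats(B.astype(np.uint8))
for i in range(1,n):
    if st[i,4]>100: print('brass',cc[i],st[i],rect(c,l==i,.046,T))
# plate in hand
pm=(S<60)&(V>120)
n,l,st,cc=cv2.connectedComponentsWithStats((~pm).astype(np.uint8))
for i in range(1,n):
    if 200<st[i,4]<8000 and 90<cc[i][1]<250: print('hole',cc[i].round(1),st[i],rect(c,l==i,zt,T))
E
```

```text
clock: 13.78
ee_pos: [0.7296, 0.0503, 0.306]
eef_rot: [[-0.994, -0.11, 0.005], [-0.11, 0.994, -0.0], [-0.005, -0.001, -1.0]]
ft_force: [-0.1, -0.3, -7.4]
opening: 0.0136
grasp_force: 45.0
clock: 14.02
ee_pos: [0.729, 0.0502, 0.3012]
eef_rot: [[-0.994, -0.11, -0.003], [-0.11, 0.994, 0.0], [0.003, 0.0, -1.0]]
ft_force: [-0.3, -0.1, -7.2]
opening: 0.0133
grasp_force: 45.0
[0.72902746 0.05019861 0.30118835] [[-9.93962931e-01 -1.09675852e-01 -2.98334604e-03]
 [-1.09676502e-01  9.93967334e-01  5.49256940e-05]
 [ 2.95932449e-03  3.81797063e-04 -9.99995548e-01]]
base [ 251    0  142   93 2972]
L (array([577.8, -44.2], dtype=float32), np.float32(6.61)) R (array([561.7, 102.5], dtype=float32), np.float32(6.33))
near (array([620.6,  34.4], dtype=float32), np.float32(-83.72))
brass [286.01263158  40.83157895] [280  19  13  44 475] (array([579.1,  -5.7]), array([39.3, 12. ]), np.float32(4.5156746))
brass [105.44915254 125.3079096 ] [ 89 109  32  34 354] (array([ 681.2, -188. ]), array([37.9, 16.5]), np.float32(59.40645))
brass [110.42857143 148.30952381] [ 99 143  21  13 126] (array([ 703.3, -184.9]), array([22.5, 10.2]), np.float32(70.14428))
brass [ 72.56880734 153.63302752] [ 67 148  13  13 109] (array([ 713.5, -225.4]), array([11.2, 14.5]), np.float32(-17.910517))
hole [400.5 160.7] [ 384  119   37   75 2127] (array([659.7,  77. ]), array([32.6, 16.1]), np.float32(6.2414813))
hole [247.3 169.6] [231 153  33  34 862] (array([673.,   8.]), array([14.8, 14.5]), np.float32(6.280473))
hole [398.5 203.7] [383 194  35  22 519] (array([681.3,  79.3]), array([ 9.9, 15.8]), np.float32(-83.72207))
```

View pics/w6.png

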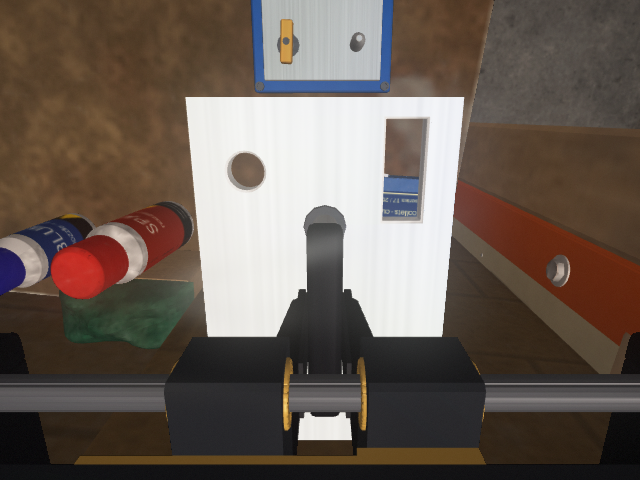

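```bash
python3 -m jog '[{"dp":[3,0,3],"yaw":0},{"dp":[5,-0.1,4],"yaw":0},{"dp":[5,-0.1,4],"yaw":0},{"dp":[5,-0.1,3],"yaw":0},{"dp":[3.2,0,2],"yaw":0}]'
python3 -m jog '[{"dp":[0,0,4],"yaw":0},{"dp":[0,0,2],"yaw":0},{"dp":[0,0,0],"yaw":0},{"dp":[0,0,0],"yaw":0}]'
python3 - <<'E'
from h import *
for i in range(1):
    o=manip.get_obs(); print(o['ee_pos'].round(4) if hasattr(o['ee_pos'],'round') else o['ee_pos'],np.array(o['eef_rot']).round(4)[:,0])
a=camera('side')['pixels'][160:240,270:390]; b=camera('scene')['pixels'][140:230,200:320]
cv2.imwrite('pics/s7.png',np.vstack([cv2.resize(a,(450,300),interpolation=cv2.INTER_CUBIC),cv2.resize(b,(450,300),interpolation=cv2.INTER_CUBIC)]))
E
```

```text
clock: 14.7
ee_pos: [0.5187, 0.0242, 0.1437]
eef_rot: [[-0.994, -0.11, -0.002], [-0.11, 0.994, 0.0], [0.002, 0.0, -1.0]]
ft_force: [1.0, -0.2, -5.7]
opening: 0.0137
grasp_force: 45.0
clock: 15.2
ee_pos: [0.5221, 0.0242, 0.0858]
eef_rot: [[-0.994, -0.11, 0.001], [-0.11, 0.994, -0.0], [-0.001, -0.0, -1.0]]
ft_force: [-0.3, -0.5, -6.2]
opening: 0.0139
grasp_force: 45.0
[0.5221 0.0242 0.0858] [-9.940e-01 -1.097e-01 -9.000e-04]
```

View pics/s7.png

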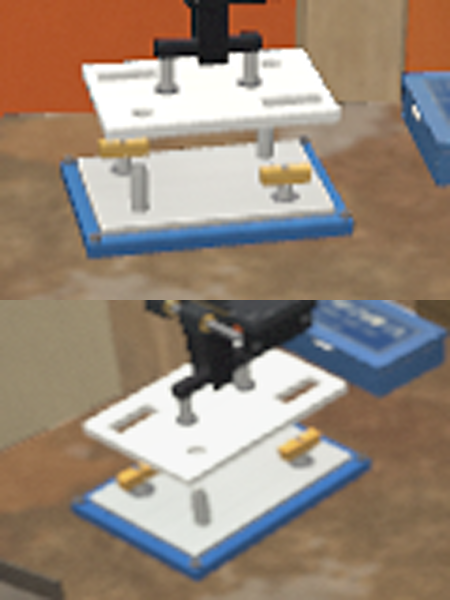

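The plate is level above the fixture and aligned, with both slots over the heads. I'll correct the remaining 3 mm and lower in steps while watching the force.

```bash
python3 -m jog '[{"dp":[0.3,0,1],"yaw":0},{"dp":[0,0,1],"yaw":0},{"dp":[0,0,0],"yaw":0},{"dp":[0,0,0],"yaw":0},{"dp":[0,0,0],"yaw":0}]'
python3 -m jog '[{"dp":[0,0,0.5],"yaw":0},{"dp":[0,0,0.4],"yaw":0},{"dp":[0,0,0.3],"yaw":0},{"dp":[0,0,0],"yaw":0},{"dp":[0,0,0],"yaw":0}]'
```

```text
clock: 15.92
ee_pos: [0.5188, 0.0239, 0.0654]
eef_rot: [[-0.994, -0.11, 0.0], [-0.11, 0.994, -0.0], [-0.0, -0.0, -1.0]]
ft_force: [0.4, 1.3, -6.7]
opening: 0.0136
grasp_force: 45.0
clock: 16.55
ee_pos: [0.5187, 0.0239, 0.0532]
eef_rot: [[-0.994, -0.11, 0.0], [-0.11, 0.994, -0.0], [-0.0, -0.0, -1.0]]
ft_force: [-0.2, -0.1, -6.8]
opening: 0.0137
grasp_force: 45.0
```

```bash
python3 -m jog '[{"dp":[0,0,0.4],"yaw":0},{"dp":[0,0,0.4],"yaw":0},{"dp":[0,0,0],"yaw":0}]'
python3 -m jog '[{"dp":[0,0,0.4],"yaw":0},{"dp":[0,0,0.4],"yaw":0},{"dp":[0,0,0],"yaw":0}]'
```

```text
clock: 16.92
ee_pos: [0.5184, 0.024, 0.0448]
eef_rot: [[-0.994, -0.11, -0.001], [-0.11, 0.994, 0.0], [0.001, 0.0, -1.0]]
ft_force: [-0.3, 1.4, -6.8]
opening: 0.0134
grasp_force: 45.0
clock: 17.3
ee_pos: [0.5184, 0.024, 0.0368]
eef_rot: [[-0.994, -0.11, -0.001], [-0.11, 0.994, 0.0], [0.001, 0.0, -1.0]]
ft_force: [-0.1, -0.7, -6.3]
opening: 0.0138
grasp_force: 45.0
```

```bash
python3 -m jog '[{"dp":[0,0,0.4],"yaw":0},{"dp":[0,0,0.4],"yaw":0},{"dp":[0,0,0.4],"yaw":0},{"dp":[0,0,0],"yaw":0}]'
python3 -m jog '[{"dp":[0,0,0.4],"yaw":0},{"dp":[0,0,0.4],"yaw":0},{"dp":[0,0,0.2],"yaw":0},{"dp":[0,0,0],"yaw":0}]'
```

```text
clock: 17.8
ee_pos: [0.5184, 0.0239, 0.0248]
eef_rot: [[-0.994, -0.11, -0.001], [-0.11, 0.994, 0.0], [0.001, 0.0, -1.0]]
ft_force: [0.3, -0.7, -6.7]
opening: 0.0133
grasp_force: 45.0
clock: 18.3
ee_pos: [0.5185, 0.0239, 0.015]
eef_rot: [[-0.994, -0.11, -0.0], [-0.11, 0.994, 0.0], [0.0, 0.0, -1.0]]
ft_force: [-0.2, 1.2, -6.7]
opening: 0.0139
grasp_force: 45.0
```

```bash
python3 -m jog '[{"dp":[0,0,0.1],"yaw":0},{"dp":[0,0,0.1],"yaw":0},{"dp":[0,0,0],"yaw":0}]'
python3 -m jog '[{"dp":[0,0,0.1],"yaw":0},{"dp":[0,0,0],"yaw":0}]'
```

```text
clock: 18.68
ee_pos: [0.5187, 0.0239, 0.0132]
eef_rot: [[-0.994, -0.11, 0.0], [-0.11, 0.994, -0.0], [-0.0, -0.0, -1.0]]
ft_force: [0.3, -0.1, -6.9]
opening: 0.0134
grasp_force: 45.0
clock: 18.92
ee_pos: [0.5187, 0.0239, 0.0131]
eef_rot: [[-0.994, -0.11, 0.001], [-0.11, 0.994, -0.0], [-0.001, -0.0, -1.0]]
ft_force: [-3.2, -0.4, 8.5]
opening: 0.0134
grasp_force: 45.0
```

Flush contact was felt at z = 0.0131 with an 8.5 N push. I'll release, rise, and go to look at the key from straight above.

```bash
python3 -m jog '[{"dp":[0,0,0],"yaw":0},{"dp":[0,0,0],"yaw":0},{"dp":[0,0,0],"yaw":0},{"dp":[0,0,0],"yaw":0}]' 0.5
python3 -m jog '[{"dp":[0,0,-2],"yaw":0},{"dp":[0,0,-5],"yaw":0},{"dp":[0,0,-6],"yaw":0},{"dp":[0,0,-6],"yaw":0},{"dp":[0,-3,-5],"yaw":0}]'
python3 -m jog '[{"dp":[0.4,-6,0],"yaw":0},{"dp":[0.4,-6,0],"yaw":0},{"dp":[0.4,-6,0],"yaw":0},{"dp":[0.4,-6,0],"yaw":0},{"dp":[0.4,-6,0],"yaw":0}]'
python3 -m jog '[{"dp":[0,-6,0],"yaw":0},{"dp":[0,-5.9,0],"yaw":0},{"dp":[0,0,0],"yaw":0},{"dp":[0,0,0],"yaw":0},{"dp":[0,0,0],"yaw":0}]'
python3 - <<'E'
from fx import *
T,c,H,S,V=fixture(); cv2.imwrite('pics/w8.png',c['pixels']); print(T['ee_pos'])
R=((H<6)|(H>174))&(S>130)
n,l,st,cc=cv2.connectedComponentsWithStats(R.astype(np.uint8))
for i in range(1,n):
    if st[i,4]>300: print('red',cc[i],st[i],rect(c,l==i,.12,T))
c=camera('side'); cv2.imwrite('pics/s8.png',c['pixels'])
E
```

```text
clock: 19.42
ee_pos: [0.5187, 0.024, 0.0122]
eef_rot: [[-0.994, -0.11, 0.0], [-0.11, 0.994, 0.0], [-0.0, -0.0, -1.0]]
ft_force: [-0.0, -0.9, -0.4]
opening: 0.0451
grasp_force: 0.0
clock: 20.05
ee_pos: [0.5217, -0.0051, 0.2548]
eef_rot: [[-0.994, -0.112, 0.002], [-0.112, 0.994, 0.0], [-0.002, -0.0, -1.0]]
ft_force: [0.7, -0.8, -0.3]
opening: 0.0476
grasp_force: 0.0
clock: 20.68
ee_pos: [0.5347, -0.3082, 0.2521]
eef_rot: [[-0.994, -0.11, 0.0], [-0.11, 0.994, 0.0], [-0.0, 0.0, -1.0]]
ft_force: [0.9, 0.4, 0.2]
opening: 0.0477
grasp_force: 0.0
clock: 21.3
ee_pos: [0.5482, -0.4233, 0.2526]
eef_rot: [[-0.994, -0.111, 0.0], [-0.111, 0.994, -0.0], [-0.0, -0.0, -1.0]]
ft_force: [-0.1, -0.3, 0.2]
opening: 0.0476
grasp_force: 0.0
[ 0.54821388 -0.42326056  0.25259821]
red [133.03349282 100.4531784 ] [  68   70  128   72 1463] (array([ 471.8, -579.5]), array([101.6,  14.9]), np.float32(68.73186))
red [333.82051282 115.72676282] [ 313   91   43   50 1248] (array([ 465.1, -426.1]), array([21.7, 33.7]), np.float32(-27.369589))
red [123.16511127 135.0373295 ] [  60  108  131   46 1393] (array([ 497.2, -586.7]), array([101.7,  14.9]), np.float32(80.018875))
red [175.23197148 238.2569235 ] [ 127  198   80   77 3647] (array([ 582.2, -544.6]), array([53.3, 72.3]), np.float32(-55.670494))
red [306.75263952 428.28959276] [243 419 129  36 663] (array([ 763.4, -414.6]), array([128.6,  32.5]), np.float32(87.47559))
```

View pics/w8.png

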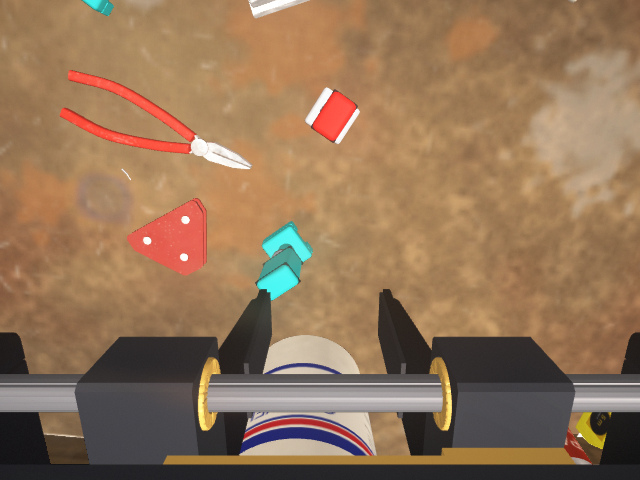

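The picture shows the red key from above at (334,116). Its top measures 33.7 x 21.7 mm at (465,-426) with its x axis at -27.4°, which matches the given 34x22. The turquoise look-alike is at (285,260) and is not touched.

```bash
python3 -m jog '[{"dp":[3,0.2,2],"yaw":0},{"dp":[3.3,0.2,4],"yaw":0},{"dp":[2,0.24,4],"yaw":0},{"dp":[0,0,2],"yaw":8.7},{"dp":[0,0,1],"yaw":8}]' 0.5
python3 -m jog '[{"dp":[0,0,0],"yaw":9},{"dp":[0,0,0],"yaw":8},{"dp":[0,0,0],"yaw":0},{"dp":[0,0,0],"yaw":0},{"dp":[0,0,0],"yaw":0}]'
python3 - <<'E'
from h import *
o=manip.get_obs(); R=np.array(o['eef_rot']); print(o['ee_pos'],np.degrees(np.arctan2(R[1,0],R[0,0])),o['joint_positions'])
d=(np.array([.4651,-.4261])-o['ee_pos'][:2]); print('tool mm',d@R[:2,:2]*1000)
E
```

```text
clock: 22.02
ee_pos: [0.4645, -0.4264, 0.1215]
eef_rot: [[-0.983, 0.185, -0.001], [0.185, 0.983, 0.001], [0.001, 0.001, -1.0]]
ft_force: [-0.2, 0.2, -0.4]
opening: 0.0478
grasp_force: 0.0
clock: 22.65
ee_pos: [0.4649, -0.4271, 0.1223]
eef_rot: [[-0.889, 0.458, 0.0], [0.458, 0.889, -0.0], [-0.0, -0.0, -1.0]]
ft_force: [-0.5, -0.6, -0.1]
opening: 0.0475
grasp_force: 0.0
[ 0.46488847 -0.42713986  0.12231263] 152.7115985153059 [-8.47712901e-01  5.53276979e-01  1.60028858e+00  7.94548841e-05
  9.87768029e-01 -1.94228051e+00]
tool mm [0.28875828 1.02111205]
```

```bash
python3 -m jog '[{"dp":[0,0.1,2],"yaw":0},{"dp":[0,0,3],"yaw":0},{"dp":[0,0,2.3],"yaw":0},{"dp":[0,0,1],"yaw":0},{"dp":[0,0,0],"yaw":0}]'
python3 -m jog '[{"dp":[0,0,0],"yaw":0},{"dp":[0,0,0],"yaw":0},{"dp":[0,0,0],"yaw":0},{"dp":[0,0,0],"yaw":0},{"dp":[0,0,0],"yaw":0}]' 0 50
```

```text
clock: 23.28
ee_pos: [0.4652, -0.4263, 0.0389]
eef_rot: [[-0.888, 0.46, -0.0], [0.46, 0.888, 0.001], [0.001, 0.0, -1.0]]
ft_force: [-0.5, 0.4, 0.3]
opening: 0.0475
grasp_force: 0.0
clock: 23.9
ee_pos: [0.4654, -0.4265, 0.0395]
eef_rot: [[-0.888, 0.46, 0.0], [0.46, 0.888, -0.0], [-0.001, -0.0, -1.0]]
ft_force: [-0.4, 1.0, 4.2]
opening: 0.0219
grasp_force: 50.0
```

```bash
python3 -m jog '[{"dp":[0,0,-2],"yaw":0},{"dp":[0,0,-4],"yaw":-8},{"dp":[0,0,-4],"yaw":-8},{"dp":[0,0,-3],"yaw":-8},{"dp":[0,0,0],"yaw":-7.6}]'
python3 -m jog '[{"dp":[-1,3,0],"yaw":0},{"dp":[-2,5.5,0],"yaw":0},{"dp":[-2,5.5,0],"yaw":0},{"dp":[-2,5.5,0],"yaw":0},{"dp":[-2,5.5,0],"yaw":0}]'
python3 -m jog '[{"dp":[-2,5.5,0],"yaw":0},{"dp":[-2,5.5,0],"yaw":0},{"dp":[-1.5,5.1,0],"yaw":0},{"dp":[0,0,0],"yaw":0},{"dp":[0,0,0],"yaw":0}]'
cat > d.py <<'E'
from h import *
import sys
t=np.array([float(sys.argv[1]),float(sys.argv[2])])/1000
o=manip.get_obs(); R=np.array(o['eef_rot']); print(np.round(o['ee_pos'],4),'ang',np.degrees(np.arctan2(R[1,0],R[0,0])).round(2),'q6',o['joint_positions'][5])
print('tool mm',((t-np.array(o['ee_pos'])[:2])@R[:2,:2]*1000).round(2))
E
python3 d.py 579.3 -5.6
```

```text
clock: 24.52
ee_pos: [0.4658, -0.427, 0.1714]
eef_rot: [[-0.997, -0.078, 0.002], [-0.078, 0.997, -0.003], [-0.002, -0.003, -1.0]]
ft_force: [0.2, -0.3, -3.3]
opening: 0.0217
grasp_force: 50.0
clock: 25.15
ee_pos: [0.5368, -0.1686, 0.1689]
eef_rot: [[-0.997, -0.073, -0.0], [-0.073, 0.997, 0.0], [0.0, 0.0, -1.0]]
ft_force: [1.5, -0.8, -2.1]
opening: 0.0219
grasp_force: 50.0
clock: 25.78
ee_pos: [0.5795, -0.006, 0.1688]
eef_rot: [[-0.997, -0.074, -0.001], [-0.074, 0.997, -0.0], [0.001, -0.0, -1.0]]
ft_force: [0.3, -0.5, -2.9]
opening: 0.0219
grasp_force: 50.0
[ 0.5795 -0.006   0.1688] ang -175.76 q6 -1.768820166218832
tool mm [0.13 0.45]
```

```bash
python3 -m jog '[{"dp":[0,0,3],"yaw":0},{"dp":[0,0,3],"yaw":0},{"dp":[0,0.05,1.5],"yaw":0},{"dp":[0,0,0.5],"yaw":0},{"dp":[0,0,0],"yaw":0}]'
python3 -m jog '[{"dp":[0,0,0.3],"yaw":0},{"dp":[0,0,0.3],"yaw":0},{"dp":[0,0,0],"yaw":0}]'
```

```text
clock: 26.4
ee_pos: [0.58, -0.0058, 0.0896]
eef_rot: [[-0.997, -0.073, 0.001], [-0.073, 0.997, -0.0], [-0.001, -0.0, -1.0]]
ft_force: [0.6, -0.1, -2.5]
opening: 0.0219
grasp_force: 50.0
clock: 26.78
ee_pos: [0.5797, -0.0053, 0.0832]
eef_rot: [[-0.997, -0.073, 0.0], [-0.073, 0.997, -0.0], [-0.0, -0.0, -1.0]]
ft_force: [0.0, 0.2, -2.2]
opening: 0.0221
grasp_force: 50.0
```

No contact force with the fork 2 mm below the head top, so the slot is over the bar. Continuing to seat it.

```bash
python3 -m jog '[{"dp":[0,0,0.4],"yaw":0},{"dp":[0,0,0.3],"yaw":0},{"dp":[0,0,0],"yaw":0}]'
python3 -m jog '[{"dp":[0,0,0.2],"yaw":0},{"dp":[0,0,0],"yaw":0}]'
```

```text
clock: 27.15
ee_pos: [0.5796, -0.0054, 0.0758]
eef_rot: [[-0.997, -0.073, -0.001], [-0.073, 0.997, 0.0], [0.001, 0.0, -1.0]]
ft_force: [-0.0, 0.3, -2.8]
opening: 0.0217
grasp_force: 50.0
clock: 27.4
ee_pos: [0.5797, -0.0054, 0.074]
eef_rot: [[-0.997, -0.073, -0.0], [-0.073, 0.997, 0.0], [0.0, 0.0, -1.0]]
ft_force: [-1.1, 0.7, -3.0]
opening: 0.0222
grasp_force: 50.0
```

```bash
python3 -m jog '[{"dp":[0,0,0],"yaw":7},{"dp":[0,0,0],"yaw":8},{"dp":[0,0,0],"yaw":8},{"dp":[0,0,0],"yaw":8},{"dp":[0,0,0],"yaw":8}]'
python3 - <<'E'
from h import *
o=manip.get_obs(); print(o['moment'],o['ft_force'])
E
python3 -m jog '[{"dp":[0,0,0],"yaw":8},{"dp":[0,0,0],"yaw":8},{"dp":[0,0,0],"yaw":8},{"dp":[0,0,0],"yaw":8},{"dp":[0,0,0],"yaw":5}]'
python3 - <<'E'
from h import *
o=manip.get_obs(); print(o['moment'],o['ft_force'])
E
python3 d.py 579.3 -5.6
```

```text
clock: 28.02
ee_pos: [0.5797, -0.0059, 0.0742]
eef_rot: [[-0.819, 0.574, -0.0], [0.574, 0.819, -0.001], [-0.0, -0.001, -1.0]]
ft_force: [-0.8, -3.9, -2.4]
opening: 0.0219
grasp_force: 50.0
[-0.92426582  0.1275839   0.04136607] [-0.84794327 -3.89062841 -2.35095923]
clock: 28.65
ee_pos: [0.579, -0.0059, 0.074]
eef_rot: [[-0.309, 0.951, -0.002], [0.951, 0.309, -0.001], [-0.0, -0.002, -1.0]]
ft_force: [-2.8, -3.0, -2.4]
opening: 0.0219
grasp_force: 50.0
[-0.82732152  0.67385477  0.05544337] [-2.79071653 -2.9555815  -2.36199461]
[ 0.579  -0.0059  0.074 ] ang 108.02 q6 -0.43735146661486135
tool mm [0.2  0.33]
```

```bash
for i in 1; do python3 -m jog '[{"dp":[0,0,0],"yaw":4},{"dp":[0,0,0],"yaw":3},{"dp":[0,0,0],"yaw":0}]'; python3 -c "
from h import *
print(manip.get_obs()['moment'])"; done
python3 -m jog '[{"dp":[0,0,0],"yaw":3},{"dp":[0,0,0],"yaw":0},{"dp":[0,0,0],"yaw":0}]'
python3 -c "
from h import *
print(manip.get_obs()['moment'])"; python3 d.py 579.3 -5.6
```

```text
clock: 29.02
ee_pos: [0.5791, -0.0057, 0.074]
eef_rot: [[-0.195, 0.981, -0.001], [0.981, 0.195, -0.0], [-0.0, -0.001, -1.0]]
ft_force: [-2.2, -3.1, -2.7]
opening: 0.0218
grasp_force: 50.0
[-0.76554109  0.73049549  0.06996596]
clock: 29.4
ee_pos: [0.579, -0.0056, 0.074]
eef_rot: [[-0.144, 0.99, -0.002], [0.99, 0.144, -0.0], [-0.0, -0.002, -1.0]]
ft_force: [-4.6, -3.3, -1.9]
opening: 0.0217
grasp_force: 50.0
[-0.91026602  1.01609338  0.13379091]
[ 0.579  -0.0056  0.074 ] ang 98.3 q6 -0.26771697587677956
tool mm [-0.02  0.29]
```

```bash
python3 -m jog '[{"dp":[0,0,0],"yaw":2},{"dp":[0,0,0],"yaw":0},{"dp":[0,0,0],"yaw":0}]'
python3 -c "
from h import *
print(manip.get_obs()['moment'])"
python3 -m jog '[{"dp":[0,0,0],"yaw":-6},{"dp":[0,0,0],"yaw":-3},{"dp":[0,0,0],"yaw":0},{"dp":[0,0,0],"yaw":0}]'
python3 -c "
from h import *
print(manip.get_obs()['moment'])"
```

```text
clock: 29.78
ee_pos: [0.579, -0.0057, 0.074]
eef_rot: [[-0.111, 0.994, -0.002], [0.994, 0.111, -0.001], [-0.001, -0.002, -1.0]]
ft_force: [-4.8, -3.7, -1.9]
opening: 0.0222
grasp_force: 50.0
[-0.98741883  1.10502058  0.53737747]
clock: 30.28
ee_pos: [0.58, -0.0053, 0.0743]
eef_rot: [[-0.261, 0.965, 0.001], [0.965, 0.261, 0.0], [-0.0, 0.001, -1.0]]
ft_force: [0.5, -0.1, -2.6]
opening: 0.0218
grasp_force: 50.0
[ 0.02514935 -0.0567446  -0.02679502]
```

```bash
python3 -m jog '[{"dp":[0,0,-1],"yaw":0},{"dp":[0,0,-2],"yaw":0},{"dp":[0,0,-3],"yaw":0},{"dp":[0,0,-2],"yaw":-10},{"dp":[0,0,0],"yaw":-10}]'
python3 -m jog '[{"dp":[0,0,0],"yaw":-10},{"dp":[0,0,0],"yaw":-10},{"dp":[0,0,0],"yaw":-10},{"dp":[0,0,0],"yaw":-10},{"dp":[0,0,0],"yaw":-10}]'
python3 -m jog '[{"dp":[0,0,0],"yaw":-9},{"dp":[0,0,0],"yaw":0},{"dp":[0,0,0],"yaw":0}]'
python3 d.py 456.1 53.2
```

```text
clock: 30.9
ee_pos: [0.5806, -0.0054, 0.1567]
eef_rot: [[-0.581, 0.814, 0.004], [0.814, 0.581, -0.0], [-0.003, 0.003, -1.0]]
ft_force: [0.3, -0.2, -2.4]
opening: 0.0219
grasp_force: 50.0
clock: 31.52
ee_pos: [0.5798, -0.0053, 0.1549]
eef_rot: [[-0.997, 0.078, 0.001], [0.078, 0.997, 0.0], [-0.001, 0.0, -1.0]]
ft_force: [-0.3, -0.1, -3.1]
opening: 0.0216
grasp_force: 50.0
clock: 31.9
ee_pos: [0.5798, -0.0054, 0.1545]
eef_rot: [[-0.998, -0.07, 0.0], [-0.07, 0.998, -0.0], [-0.0, -0.0, -1.0]]
ft_force: [-0.1, -0.7, -2.4]
opening: 0.0221
grasp_force: 50.0
[ 0.5798 -0.0054  0.1545] ang -176.0 q6 -1.7637608904004252
tool mm [119.28  67.04]
```

```bash
python3 -m jog '[{"dp":[2.5,1.4,0],"yaw":0},{"dp":[4,2.3,0],"yaw":0},{"dp":[3.5,2,0],"yaw":0},{"dp":[1.9,1,0],"yaw":0},{"dp":[0,0,2],"yaw":0}]'
python3 -m jog '[{"dp":[0,0,2],"yaw":0},{"dp":[0,0,1.5],"yaw":0},{"dp":[0,0,0.8],"yaw":0},{"dp":[0,0,0],"yaw":0},{"dp":[0,0,0],"yaw":0}]'
python3 d.py 456.1 53.2
```

```text
clock: 32.52
ee_pos: [0.4558, 0.0533, 0.1354]
eef_rot: [[-0.997, -0.071, 0.003], [-0.071, 0.997, -0.0], [-0.003, -0.0, -1.0]]
ft_force: [0.2, -0.3, -2.5]
opening: 0.0221
grasp_force: 50.0
clock: 33.15
ee_pos: [0.4565, 0.0527, 0.0917]
eef_rot: [[-0.997, -0.073, 0.001], [-0.073, 0.997, -0.0], [-0.001, -0.0, -1.0]]
ft_force: [0.8, -0.3, -1.8]
opening: 0.0218
grasp_force: 50.0
[0.4565 0.0527 0.0917] ang -175.83 q6 -1.672476664270306
tool mm [0.32 0.53]
```

```bash
python3 -m jog '[{"dp":[0,0.05,0.5],"yaw":0},{"dp":[0,0,0.4],"yaw":0},{"dp":[0,0,0],"yaw":0}]'
python3 -m jog '[{"dp":[0,0,0.4],"yaw":0},{"dp":[0,0,0.3],"yaw":0},{"dp":[0,0,0.15],"yaw":0},{"dp":[0,0,0],"yaw":0}]'
```

```text
clock: 33.52
ee_pos: [0.4559, 0.0532, 0.0819]
eef_rot: [[-0.997, -0.073, -0.001], [-0.073, 0.997, 0.0], [0.001, 0.0, -1.0]]
ft_force: [-0.5, 0.5, -2.8]
opening: 0.0219
grasp_force: 50.0
clock: 34.02
ee_pos: [0.4561, 0.0532, 0.0736]
eef_rot: [[-0.997, -0.073, 0.0], [-0.073, 0.997, -0.0], [-0.0, -0.0, -1.0]]
ft_force: [0.9, -0.2, -2.5]
opening: 0.0217
grasp_force: 50.0
```

```bash
python3 -m jog '[{"dp":[0,0,0],"yaw":7},{"dp":[0,0,0],"yaw":8},{"dp":[0,0,0],"yaw":8},{"dp":[0,0,0],"yaw":8},{"dp":[0,0,0],"yaw":8}]'
python3 -m jog '[{"dp":[0,0,0],"yaw":8},{"dp":[0,0,0],"yaw":8},{"dp":[0,0,0],"yaw":8},{"dp":[0,0,0],"yaw":8},{"dp":[0,0,0],"yaw":8}]'
python3 -m jog '[{"dp":[0,0,0],"yaw":4},{"dp":[0,0,0],"yaw":3},{"dp":[0,0,0],"yaw":0},{"dp":[0,0,0],"yaw":0}]'
python3 -c "
from h import *
print(manip.get_obs()['moment'])"
```

```text
clock: 34.65
ee_pos: [0.4561, 0.053, 0.0737]
eef_rot: [[-0.819, 0.574, 0.0], [0.574, 0.819, -0.0], [-0.0, -0.0, -1.0]]
ft_force: [-0.5, -1.5, -2.6]
opening: 0.0215
grasp_force: 50.0
clock: 35.28
ee_pos: [0.4557, 0.0529, 0.0737]
eef_rot: [[-0.258, 0.966, -0.001], [0.966, 0.258, -0.001], [-0.0, -0.001, -1.0]]
ft_force: [-1.9, -3.0, -2.3]
opening: 0.0217
grasp_force: 50.0
clock: 35.78
ee_pos: [0.4557, 0.0531, 0.0736]
eef_rot: [[-0.144, 0.99, -0.001], [0.99, 0.144, -0.0], [0.0, -0.001, -1.0]]
ft_force: [-2.0, -2.1, -2.4]
opening: 0.0216
grasp_force: 50.0
[-0.60500638  0.68908996  0.09688071]
```

```bash
python3 -m jog '[{"dp":[0,0,0],"yaw":2},{"dp":[0,0,0],"yaw":0},{"dp":[0,0,0],"yaw":0}]'
python3 -c "
from h import *
print(manip.get_obs()['moment'])"
python3 -m jog '[{"dp":[0,0,0],"yaw":1},{"dp":[0,0,0],"yaw":0},{"dp":[0,0,0],"yaw":0}]'
python3 -c "
from h import *
print(manip.get_obs()['moment'])"
```

```text
clock: 36.15
ee_pos: [0.4557, 0.0532, 0.0736]
eef_rot: [[-0.109, 0.994, -0.001], [0.994, 0.109, -0.0], [-0.0, -0.001, -1.0]]
ft_force: [-3.8, -3.2, -2.2]
opening: 0.022
grasp_force: 50.0
[-0.74849994  1.08184299  0.62578734]
clock: 36.52
ee_pos: [0.4557, 0.0532, 0.0736]
eef_rot: [[-0.092, 0.996, -0.001], [0.996, 0.092, -0.0], [-0.0, -0.001, -1.0]]
ft_force: [-4.1, -4.1, -1.8]
opening: 0.0217
grasp_force: 50.2
[-0.7641892   1.24148715  0.96066183]
```

```bash
python3 -m jog '[{"dp":[0,0,0],"yaw":-7},{"dp":[0,0,0],"yaw":-3},{"dp":[0,0,0],"yaw":0},{"dp":[0,0,-1],"yaw":0},{"dp":[0,0,-2],"yaw":0}]'
python3 -m jog '[{"dp":[0,0,-3],"yaw":0},{"dp":[0,0,-3],"yaw":0},{"dp":[-2,0,0],"yaw":0},{"dp":[-4,-0.5,0],"yaw":0},{"dp":[-5,-0.6,0],"yaw":0}]'
python3 -m jog '[{"dp":[-5,-0.6,0],"yaw":0},{"dp":[-5,-0.6,0],"yaw":0},{"dp":[-5,-0.6,0],"yaw":0},{"dp":[-2.5,0,2],"yaw":0},{"dp":[0,0,3],"yaw":0}]'
python3 -m jog '[{"dp":[0,0,3],"yaw":0},{"dp":[0,0,2],"yaw":0},{"dp":[0,0,1],"yaw":0},{"dp":[0,0,0],"yaw":0},{"dp":[0,0,0],"yaw":0}]'
```

```text
clock: 37.15
ee_pos: [0.4561, 0.0533, 0.1042]
eef_rot: [[-0.261, 0.965, -0.0], [0.965, 0.261, 0.0], [0.0, -0.0, -1.0]]
ft_force: [0.8, 0.1, -2.6]
opening: 0.0216
grasp_force: 50.0
clock: 37.78
ee_pos: [0.4748, -0.0565, 0.1647]
eef_rot: [[-0.262, 0.965, 0.002], [0.965, 0.262, -0.0], [-0.001, 0.002, -1.0]]
ft_force: [1.0, -0.4, -2.5]
opening: 0.0215
grasp_force: 50.0
clock: 38.4
ee_pos: [0.5038, -0.2316, 0.1142]
eef_rot: [[-0.259, 0.966, 0.003], [0.966, 0.259, -0.002], [-0.002, 0.002, -1.0]]
ft_force: [0.1, -0.4, -1.8]
opening: 0.0217
grasp_force: 50.0
clock: 39.02
ee_pos: [0.5033, -0.2296, 0.0546]
eef_rot: [[-0.262, 0.965, 0.001], [0.965, 0.262, -0.001], [-0.001, 0.001, -1.0]]
ft_force: [-0.4, -0.1, -3.2]
opening: 0.022
grasp_force: 50.0
```

```bash
python3 -m jog '[{"dp":[0,0,0.8],"yaw":0},{"dp":[0,0,0.4],"yaw":0},{"dp":[0,0,0.2],"yaw":0},{"dp":[0,0,0],"yaw":0}]'
python3 -m jog '[{"dp":[0,0,0.1],"yaw":0},{"dp":[0,0,0],"yaw":0}]'
```

```text
clock: 39.52
ee_pos: [0.5029, -0.2294, 0.0396]
eef_rot: [[-0.262, 0.965, 0.0], [0.965, 0.262, -0.0], [-0.0, 0.0, -1.0]]
ft_force: [-0.6, 0.1, -3.3]
opening: 0.0219
grasp_force: 50.0
clock: 39.78
ee_pos: [0.503, -0.2295, 0.0395]
eef_rot: [[-0.262, 0.965, 0.001], [0.965, 0.262, -0.0], [-0.001, 0.0, -1.0]]
ft_force: [-0.7, 1.7, 8.3]
opening: 0.0222
grasp_force: 50.0
```

```bash
python3 -m jog '[{"dp":[0,0,0],"yaw":0},{"dp":[0,0,0],"yaw":0},{"dp":[0,0,0],"yaw":0},{"dp":[0,0,0],"yaw":0},{"dp":[0,0,0],"yaw":0}]' 0.5
python3 -m jog '[{"dp":[0,0,-2],"yaw":0},{"dp":[0,0,-5],"yaw":0},{"dp":[0,0,-5],"yaw":0},{"dp":[0,0,-5],"yaw":0},{"dp":[0,0,-4],"yaw":0}]'
python3 -m jog '[{"dp":[-4,0,0],"yaw":0},{"dp":[-4,0,0],"yaw":0},{"dp":[0,0,0],"yaw":0},{"dp":[0,0,0],"yaw":0}]'
python3 - <<'E'
from fx import *
T,c,H,S,V=fixture(); cv2.imwrite('pics/w9.png',c['pixels']); print(T['ee_pos'])
R=((H<6)|(H>174))&(S>130)
n,l,st,cc=cv2.connectedComponentsWithStats(R.astype(np.uint8))
for i in range(1,n):
    if st[i,4]>300: print('red',cc[i],st[i],rect(c,l==i,.12,T))
B=(H>12)&(H<28)&(S>120)&(V>110)
n,l,st,cc=cv2.connectedComponentsWithStats(B.astype(np.uint8))
for i in range(1,n):
    if st[i,4]>150: print('brass',cc[i],st[i],rect(c,l==i,.046,T))
E
```

```text
clock: 40.4
ee_pos: [0.5028, -0.2294, 0.0386]
eef_rot: [[-0.262, 0.965, 0.0], [0.965, 0.262, 0.0], [0.0, 0.0, -1.0]]
ft_force: [-0.1, -0.0, 0.0]
opening: 0.0476
grasp_force: 0.0
clock: 41.02
ee_pos: [0.5028, -0.2294, 0.2509]
eef_rot: [[-0.262, 0.965, 0.001], [0.965, 0.262, -0.001], [-0.001, 0.001, -1.0]]
ft_force: [-0.4, -1.2, -0.6]
opening: 0.0473
grasp_force: 0.0
clock: 41.52
ee_pos: [0.5235, -0.3062, 0.2483]
eef_rot: [[-0.262, 0.965, -0.001], [0.965, 0.262, 0.001], [0.001, -0.0, -1.0]]
ft_force: [1.2, 0.2, 0.0]
opening: 0.048
grasp_force: 0.0
[ 0.52346682 -0.30615482  0.24834976]
red [136.88129155  92.61823362] [ 117   61   41   63 1053] (array([ 361., -248.]), array([45.9, 12.6]), np.float32(72.82769))
red [630.11549567 108.46198268] [ 614   75   26   64 1039] (array([ 722.4, -162.3]), array([18.8, 46.6]), np.float32(-62.44181))
red [324.75175644 119.31069477] [ 311   97   29   46 1281] (array([ 502.8, -229.4]), array([21.4, 33.2]), np.float32(-75.364746))
red [589.15189873 364.58860759] [561 360  63  14 316] (array([ 795.3, -372.9]), array([55.9,  9.1]), np.float32(26.0011))
red
[... 1728 characters left out ...]
453.6]), array([101.2,  60.7]), np.float32(75.51998))
brass [313.08822653 347.69597615] [ 266  304   87   70 3355] (array([ 546.4, -457.2]), array([96.2, 84.8]), np.float32(15.162833))
brass [206.98963731 393.73316062] [198 357  23  74 772] (array([ 453.3, -556. ]), array([22.6, 99.8]), np.float32(-82.77108))
brass [442.33866995 393.92364532] [429 357  23  74 812] (array([ 710.4, -486.6]), array([22.3, 99.7]), np.float32(-65.757614))
brass [ 63.95178197 442.47589099] [  42  413   47   51 1431] (array([ 299. , -661.2]), array([46.1, 72.3]), np.float32(-74.8417))
brass [393.93357858 458.05191089] [ 163  448  413   17 4893] (array([ 656.5, -591. ]), array([500. ,  23.9]), np.float32(15.158233))
```

The key stands upright at (503,-229), with its top measuring 33 x 21 mm at the right height. Last check is the screws and plate.

```bash
python3 -m jog '[{"dp":[4,1.4,0],"yaw":0},{"dp":[5,1.7,0],"yaw":0},{"dp":[5,1.7,0],"yaw":0},{"dp":[5,1.7,0],"yaw":0},{"dp":[4.5,1.6,0],"yaw":0}]'
python3 -m jog '[{"dp":[0,0,0],"yaw":0},{"dp":[0,0,0],"yaw":0},{"dp":[0,0,0],"yaw":0}]'
python3 - <<'E'
from fx import *
T,c,H,S,V=fixture(); print(T['ee_pos'])
B=(H>15)&(H<28)&(S>150)&(V>130)
n,l,st,cc=cv2.connectedComponentsWithStats(B.astype(np.uint8))
for i in range(1,n):
    if 300<st[i,4]<1500: 
        r=rect(c,l==i,.046,T)
        if np.hypot(*(r[0]-[518,24]))<90: print('brass',cc[i],r)
m,ce,s=comp((S<60)&(V>130),tuple(int(x) for x in (325,60))); print('plate',rect(c,m,.03,T),s)
E
```

```text
clock: 42.2
ee_pos: [0.5398, -0.0559, 0.2491]
eef_rot: [[-0.263, 0.965, 0.001], [0.965, 0.263, -0.0], [-0.0, 0.001, -1.0]]
ft_force: [0.5, 0.7, -0.1]
opening: 0.0473
grasp_force: 0.0
clock: 42.58
ee_pos: [0.5402, -0.0593, 0.2487]
eef_rot: [[-0.261, 0.965, 0.0], [0.965, 0.261, -0.0], [-0.0, 0.0, -1.0]]
ft_force: [0.6, -0.1, -0.0]
opening: 0.0477
grasp_force: 0.0
[ 0.54023856 -0.05934073  0.24870645]
plate (array([517.3,  23.3]), array([181.1, 122.6]), np.float32(6.3037534)) [  226    27   204   162 21619]
```

```bash
python3 - <<'E'
from fx import *
T,c,H,S,V=fixture()
B=(H>10)&(H<32)&(S>90)&(V>90)
n,l,st,cc=cv2.connectedComponentsWithStats(B.astype(np.uint8))
for i in range(1,n):
    if 80<st[i,4]<5000:
        r=rect(c,l==i,.046,T)
        if np.hypot(*(r[0]-[518,24]))<90: print('brass',cc[i],st[i],r)
E
```

```text
brass [361.58687055  18.52860533] [ 278    0  152   45 3793] (array([520.4, 109.5]), array([131.9,  32.1]), np.float32(6.360977))
brass [266.85993485  59.7019544 ] [259  36  16  49 614] (array([456.4,  52.3]), array([12.5, 39.8]), np.float32(-74.19552))
brass [376.966 159.492] [371 139  13  42 500] (array([578. ,  -6.1]), array([11.7, 39.1]), np.float32(-73.013725))
```

Both heads measure about 80° clockwise, the plate is flush at 6.3°, and the gripper is clear.

```bash
python3 -c "
from cell import manip
print(manip.hand_in())"
```

```text
the job is handed in; nothing more can be done
None
```

The job is handed in, with no verdict returned: by my measurements the plate lies flush over both pins, both screws are at their stops (about 80° clockwise), and the red key stands upright on the bench with the arm clear, at about 43 s of the 72 s allowed.

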